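Gauge the reamed bearing block in the vise with the go / no-go plug gauge

TASK

The rolling mill's bronze bearing block has just been reamed and is still clamped in the vise: check its bore with the double-ended plug gauge from the wooden rest. Feel the long go end in until it is fully home, the handle's shoulder against the block, draw it out, then set the short no-go end squarely on a mouth of the bore, inside the recess, and press with steady light hand pressure (about 10 N) for a good second to confirm that it will not enter. Never force or knock the gauge (stay well below 20 N), never drop it or put it on the bench, leave everything else alone, and finish with the gauge lying in both notches of its rest again.

Things in the scene. Friction and masses are not known exactly. Their poses are not given: they have to be found in the camera images.
- gauge: double-ended plug gauge, 136 mm long, 0.16 to 0.29 kg, steel ends on a round aluminium handle, lying in the rest. Origin at the centre of the handle, own x along the axis towards the go end. Handle 24 mm in diameter, from -45 to +45 mm along x, flat shoulder at each end. Go end (long, thin) +45 to +77 mm, no-go end (short, thick) -45 to -59 mm. Grip it from above across mid-handle, 60 N or more
- go_mid (a point): point on the axis of the go end, 14 mm ahead of the handle's shoulder (+59 mm along the gauge's x): it is midway along the bore when the go end is fully home. Go end 18 mm in diameter, 32 mm long, its last 2 mm slightly tapered (to 17 mm, then the edge broken to 15 mm)
- nogo_face (a point): centre of the flat end face of the no-go end (-59 mm along the gauge's x). No-go end 22 mm in diameter, 14 mm long
- vise: small grey bench vise fixed to the bench with the bronze bearing block clamped in it, origin on the bench under the middle of the jaws' gap, own x from the screw's handle to the rear, own y along the bore. Jaws 64 mm wide (along y), tops 90 mm above the bench, 15 to 35 mm below the bore's axis. T-handle up to 98 mm in front, anvil up to 96 mm behind. Fixed rigidly
- bore_nominal (a point): point of the vise where the middle of the bore lies on average, 115 mm above the bench, own y along the bore. The block was clamped by hand: the real bore is level and centred here in x and y, but up to 10 mm higher or lower, which is not measured. Bore 19 mm in diameter, 28 mm long, right through; at both ends a flat round recess 27 mm wide, 3 mm deep in the block's face; sharp edges
- block_top_nominal (a point): average centre of the block's flat top, always 19 mm above the bore's axis, so also up to 10 mm higher or lower. Block 50 mm (x) by 34 mm (y, along the bore) by 60 mm high. Both faces are open: either may be used for each end of the gauge. Home, the go end's shoulder is on the floor of the recess, 3 mm inside the face, 14 mm from the bore's middle; the no-go end also stops there
- rest: wooden gauge rest fixed to the bench, base 134 (own x) by 66 by 12 mm high, two upright boards 10 mm thick, 60 mm wide, 57 mm high at x = -37 and +37 mm, each with a 90 degree V notch open upwards, 38 mm wide at the top, its lowest point 38 mm above the bench. 64 mm between the boards are free for the fingers. Origin on the bench under its centre
- rest_seat (a point): where the gauge's origin lies when its handle rests in both notches: 55 mm above the bench over the centre of the rest; own x along the notches' line. The gauge may lie either way round
- dish: small empty steel dish, 64 mm wide, 16 mm high, on the bench between vise and rest; origin at the centre of its underside
- reamer: hand reamer lying on the bench, 163 mm long, 17 mm thick; origin under about its middle, own x along it towards the fluted end
- spare_block: a second bronze bearing block, the same as the one in the vise, lying flat on the bench with its hole upright, 50 x 60 x 34 mm high; not to be gauged; origin at the centre of its underside
- pliers: pliers lying on the bench, 145 mm long, 14 mm high; origin near the rivet, on the bench
- file: flat file with a wooden handle, lying, 235 mm long, 18 mm high; origin on the bench where handle and blade meet
- band: plain brass finger ring standing flat on the bench, 24 mm wide, 12 mm high; origin at the centre of its underside
- brick: pale soldering brick, 100 x 70 x 30 mm high; origin at the centre of its underside
- mug: white mug, 80 mm wide, 85 mm high; origin at the centre of its underside
Things that resemble listed ones, but are neither listed nor needed, are in the scene too. What is shaped like the gauge but purple is not meant.

How it is judged:
On the way, in this order (a step that is already met when the one before it is completed fails the run):
1. the go end is fully home in the bore: its point go_mid within 2.5 mm of midway along the bore, axes within 0.05 rad (y of go_mid in the frame of vise between -0.0025 and 0.0025 m and x of go_mid in the frame of vise between -0.004 and 0.004 m and z of go_mid in the frame of vise between 0.101 and 0.129 m and angle between the x axis of gauge and the y axis of vise, either way round below 0.05 rad), for 0.2 s.
2. the no-go end stands in the recess at a mouth of the bore (its face within 2 mm of the recess's floor), square to it within 0.08 rad, pressed with 5 N or more for 0.6 s ((y of nogo_face in the frame of vise between 0.012 and 0.0156 m or y of nogo_face in the frame of vise between -0.0156 and -0.012 m) and x of nogo_face in the frame of vise between -0.004 and 0.004 m and z of nogo_face in the frame of vise between 0.101 and 0.129 m and angle between the x axis of gauge and the y axis of vise, either way round below 0.08 rad and contact force between gauge and vise above 5 N), for 0.6 s.
At the end, for the whole second after the job is handed in: the gauge lies at rest in both notches of its rest, either way round: its origin within 12 mm of rest_seat horizontally and 51 to 59 mm above the bench, its axis within 0.08 rad of the notches' line; fingers clear (horizontal distance between gauge and rest_seat below 0.012 m and height (world z) of gauge between 0.051 and 0.059 m and angle between the x axis of gauge and the x axis of rest_seat, either way round below 0.08 rad and linear speed of gauge below 0.02 m/s); the robot touches nothing.
It fails at once if the gauge pressed or knocked against the block or the vise with more than 20 N (contact force between gauge and vise above 20 N).
It fails at once if the gauge dropped or put on the bench (its origin lower than 40 mm) (height (world z) of gauge below 0.04 m).
It fails at once if another thing on the bench moved by more than 15 mm (distance of any of dish, reamer, spare_block, pliers, file, band, brick, mug from where it was at the start of the episode above 0.015 m).
It also fails if it takes over 72 s, if anything falls off the work surface, if the arm or the gripper's body presses on something with over 40 N, if the wrist force passes 120 N, or if a joint passes its speed limit or range.

ROBOT

A 7-joint arm with a two-finger parallel gripper is mounted at the origin on the work surface. World frame = base frame: x ahead of the robot, y to its left, z up, the work surface at z = 0. Lengths are in m, angles in rad, forces in N, time in s.
With the tool pointing down it reaches from about 0.4 to 0.85 m from the base axis. Payload 10.4 kg.
Tool frame: the origin (TCP) lies at the very end of the fingers, on their centre line; the grasp point (between the pads) lies r.tcp_to_grasp behind it (r.tcp_to_grasp is the distance from the TCP to the grasp point, in m); z points along the fingers, y is the line along which they close (so a half turn about z gives the same grasp; the last joint's range is limited). The gripper opens to 87 mm and grips with 3 to 60 N. Pads are 19 mm wide; open, the fingers measure 117 mm over their backs; the gripper's body (75 mm by 190 mm) begins 51 mm behind the grasp point.
Start: joints at [-1.256, 0.332, -0.065, 1.46, 0.022, 1.35, -0.088], TCP at [0.207, 0.59, 0.223] pointing down, gripper open.
Joint ranges: [-2.6, 2.6], [-0.5, 2.12], [-1.47, 1.34], [0.16, 2.42], [-1.27, 4.41], [0.06, 2.06], [-2.6, 2.6]. Speed limits (rad/s): [2.22, 2.22, 2.79, 2.79, 3.14, 3.14, 3.14].

INTERFACE

Orientations are given as a unit quaternion [x, y, z, w].
In Python, from bench import monitor, cams, ticket, r gives the robot as it stands.
- The arm moves only by the shell command python3 -m crank 'ROWS' [OPENING] [FORCE]. ROWS is a JSON object whose one key "steps" holds a list of rows, each a list of 2 entries, a list of its own where there are three numbers: the shift along the world's x, y, z in units of 25 mm (1.0 is 25 mm), then the turn, a rotation vector about the world's x, y, z in units of 5 degrees (1.0 is 5 degrees). In form: {"steps": [[[x, y, z], [ax, ay, az]], ...]}. A call has 1 to 10 rows; each row shifts and turns the commanded pose from where the row before left it; what a row does not reach is not made up. A row lasts 1/12 s, in which the tool goes at most 41.7 mm and 7.16 degrees, less where a joint would pass 70% of its speed; a pose out of reach is approached as far as the arm can. A call is refused whole if a number of a shift passes 1 or a number of a turn 1, either way. A call with a gripper value outside its range is refused whole. OPENING is the finger opening in mm, from 0 to 87, set as the call begins (- or left out, the last holds). The fingers move at their own pace and stop on an object; FORCE is the grip in N (left out, the last holds). Time passes only in rows, so rows that do not move let the fingers close. It gives the time, the measured TCP pose, the force, the opening and the grip force at its end, in the units of the state.
- monitor.read_state(): the state, without advancing time (a new reading comes with each control period).
- cams.camera(name): name is "side" or "top"; returns a dict with "pixels" (480x640x3 uint8, blue, green, red), "z_map" (480x640 float32, m along the optical axis (not along the pixel's ray), 0 where there is no reading), "vfov" (degrees; the focal length in pixels is half the picture's height over the tangent of half this angle, whatever the lens; pixels are square), "cx", "cy" (the principal point, pixels), "T" (4x4, takes a point from camera to world coordinates). Camera axes: x right, y up, looking along -z (the intrinsics and any distortion apply to the point x, -y, -z); pixel columns grow to the right and rows downward; lengths in m; the calibration is good to about 2 mm. A picture is of the moment at which its call begins.
- ticket.close_job(): hands the job in; it is judged then, once.
The state is a dict: "time": time; "joint_positions": joint angles; "joint_vel": joint speeds; "joint_torque": joint torques, N m; "ee_pos": TCP position; "eef_rot": TCP orientation; "ft_force": force on the tool from outside, world axes, zero at the start; "torque": the same for the moment, N m; "width": finger opening in m; "grip_force": force on a finger pad.
Only numpy, scipy, OpenCV 4.12 (cv2) and the standard library are available. Lean on these libraries where they do the work, as an engineer would, in place of code of your own. Each camera call takes 0.05 s, during which the arm holds its last target. There are 200 camera calls.

## Working session

There is one attempt and no reset: what is moved stays moved. The work goes in short steps, Python scripts to look and compute and a shell command to move; the robot and the scene stay as the last step left them, time stands still between calls to the robot, and variables do not carry over. Pictures are saved under pics/ and viewed, at most 10 in all, crops included, and the job is handed in when it is done.

```bash
ls; mkdir -p pics; cat > h.py <<'E'
import numpy as np, cv2
from bench import monitor, cams, ticket, r
def K(c):
    f=240/np.tan(np.radians(c["vfov"])/2); return f,c["cx"],c["cy"]
def pts(c):
    f,cx,cy=K(c); v,u=np.mgrid[:480,:640]; z=c["z_map"]
    P=np.stack([(u-cx)/f*z,-(v-cy)/f*z,-z],-1)
    return P@c["T"][:3,:3].T+c["T"][:3,3]
E
python3 - <<'E'
from h import *
for n in("top","side"):
    c=cams.camera(n); cv2.imwrite(f"pics/{n}0.png",c["pixels"]); np.savez(f"{n}0.npz",**{k:v for k,v in c.items()})
    print(n,K(c),c.keys(),np.round(c["T"],3).tolist())
print(monitor.read_state(),r.tcp_to_grasp)
E
```

```text
pics
top (np.float64(495.6951835203182), 321.90728918483484, 243.76332627468602) dict_keys(['pixels', 'z_map', 'vfov', 'cx', 'cy', 'T']) [[0.103, 0.967, -0.233, 0.348], [-0.995, 0.101, -0.021, -0.014], [0.003, 0.234, 0.972, 1.085], [0.0, 0.0, 0.0, 1.0]]
side (np.float64(551.8015370680395), 322.0956397540775, 240.52251836019278) dict_keys(['pixels', 'z_map', 'vfov', 'cx', 'cy', 'T']) [[0.749, 0.464, -0.473, -0.014], [-0.662, 0.525, -0.535, -0.651], [0.0, 0.714, 0.7, 0.925], [0.0, 0.0, 0.0, 1.0]]
{'time': 0.1, 'joint_positions': array([-1.25561137,  0.33278431, -0.06470974,  1.46082072,  0.02160121,
        1.34993152, -0.08852506]), 'joint_vel': array([ 1.19644262e-03, -2.31520299e-04,  2.48639768e-05, -2.33749910e-03,
       -2.61007188e-05,  2.24276531e-03,  1.20914470e-03]), 'joint_torque': array([ 1.83881668e-03, -6.24542856e+01,  2.48338800e-02, -3.90718317e+01,
       -6.15627109e-02,  3.65078787e-02,  4.22217704e-05]), 'ee_pos': array([0.20700893, 0.58936067, 0.22186623]), 'eef_rot': array([ 1.68089251e-01,  9.85771583e-01, -6.19335579e-04, -7.76961360e-05]), 'ft_force': array([-0.64146416, -0.4235749 ,  0.67282335]), 'torque': array([0.03945133, 0.01497873, 0.05213408]), 'grip_force': 0.0, 'width': 0.08675480114245698} 0.0187
```

View pics/top0.png

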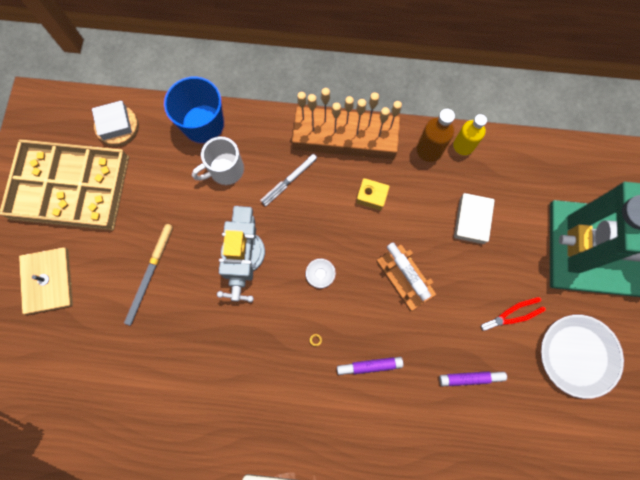

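View pics/side0.png

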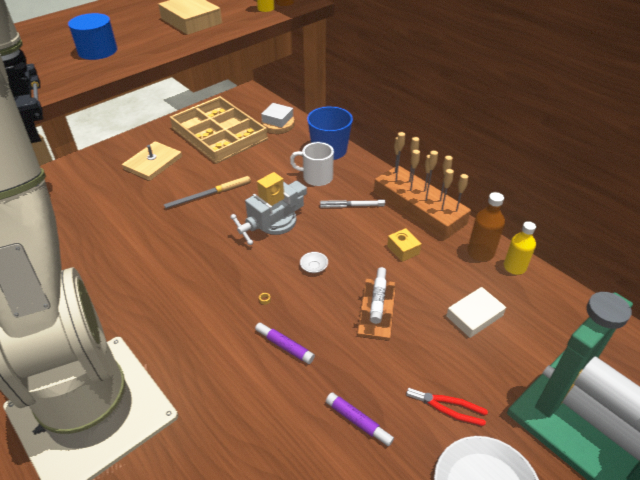

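The top view shows the vise at about (237,252), with the gold block at (233,244). The gauge lies in the rest at (409,272), the dish is at (320,273), and purple decoys sit at (370,366) and (473,379). Next I'll measure with the depth points.

```bash
python3 - <<'E'
from h import *
from scipy.spatial import cKDTree
out=[]
for n in("top","side"):
    c=dict(np.load(f"{n}0.npz")); P=pts(c); 
    # table flatness
    hsv=cv2.cvtColor(c["pixels"],cv2.COLOR_BGR2HSV)
    ok=(c["z_map"]>0)
    tb=ok&(abs(P[...,2])<.012)&(P[...,0]>.3)&(P[...,0]<.75)&(abs(P[...,1])<.35)
    A=np.c_[P[tb][:,:2],np.ones(tb.sum())]; print(n,"table z med",np.median(P[tb][:,2]),np.linalg.lstsq(A,P[tb][:,2],rcond=None)[0])
    if n=="top": wins=[(slice(180,330),slice(360,450)),(slice(195,310),slice(205,275))]
    else: wins=[(slice(255,345),slice(345,405)),(slice(165,250),slice(225,310))]
    w=wins[0]; p=P[w].reshape(-1,3); h=hsv[w].reshape(-1,3)
    g=(h[:,1]<70)&(p[:,2]>.045)&(p[:,2]<.08); q=p[g]; m=q.mean(0); u,s,vt=np.linalg.svd(q[:,:2]-m[:2]); d=vt[0]; t=(q[:,:2]-m[:2])@d; s2=(q[:,:2]-m[:2])@vt[1]
    print("gauge n",len(q),"mean",m,"dir",d,"ends",t.min(),t.max(),"mid",m[:2]+d*(t.min()+t.max())/2)
    for a in np.arange(-.08,.08,.008):
        k=(t>=a)&(t<a+.008)
        if k.any(): print(f"  {a:.3f} n{k.sum()} w {np.ptp(s2[k])*1e3:.1f} mid {(s2[k].max()+s2[k].min())*500:.1f} ztop {q[k,2].max()*1e3:.1f}")
    g=(h[:,0]<18)&(h[:,1]>120)&(p[:,2]>.03)&(p[:,2]<.07); q=p[g]
    print("rest boards",len(q),q.mean(0) if len(q) else 0)
    w=wins[1]; p=P[w].reshape(-1,3); h=hsv[w].reshape(-1,3)
    g=(h[:,0]>15)&(h[:,0]<35)&(h[:,1]>120)&(p[:,2]>.1); q=p[g]; zt=np.median(q[:,2][q[:,2]>np.percentile(q[:,2],60)])
    q=q[abs(q[:,2]-zt)<.004]; rc=cv2.minAreaRect((q[:,:2]*1000).astype(np.float32)); print("block top z",zt,len(q),rc)
    g=(h[:,1]<80)&(p[:,2]>.025)&(p[:,2]<.15); q=p[g]; m=q.mean(0);d=np.linalg.svd(q[:,:2]-m[:2],full_matrices=False)[2]; print("vise",m,d, [np.ptp((q[:,:2]-m[:2])@v) for v in d])
    g=(h[:,1]<80)&(abs(p[:,2]-.09)<.004); q=p[g]; print("jaws",len(q),cv2.minAreaRect((q[:,:2]*1000).astype(np.float32)))
    im=c["pixels"]; w=wins
    a=cv2.resize(im[w[0]],None,fx=3.5,fy=3.5,interpolation=cv2.INTER_CUBIC); b=cv2.resize(im[w[1]],None,fx=3.5,fy=3.5,interpolation=cv2.INTER_CUBIC)
    H=max(a.shape[0],b.shape[0]); pad=lambda x:cv2.copyMakeBorder(x,0,H-x.shape[0],0,0,0); out.append(np.hstack([pad(a),pad(b)]))
cv2.imwrite("pics/croptop.png",out[0]);cv2.imwrite("pics/cropside.png",out[1]); print(out[0].shape,out[1].shape)
E
```

```text
top table z med 0.0005479655095137481 [ 1.31204933e-03 -8.55075836e-05  4.09730639e-06]
gauge n 683 mean [ 0.55128846 -0.17842445  0.06408328] dir [-0.7821616  -0.62307563] ends -0.07154524891124962 0.06390031768154006 mid [ 0.55427825 -0.17604276]
  -0.072 n30 w 16.6 mid -1.3 ztop 67.9
  -0.064 n31 w 16.9 mid -1.3 ztop 67.3
  -0.056 n30 w 18.4 mid -2.0 ztop 68.5
  -0.048 n29 w 15.1 mid -0.7 ztop 66.9
  -0.040 n42 w 25.4 mid -2.7 ztop 69.6
  -0.032 n44 w 25.8 mid -2.8 ztop 70.3
  -0.024 n44 w 21.6 mid -0.6 ztop 72.0
  -0.016 n41 w 21.0 mid -0.1 ztop 70.8
  -0.008 n45 w 22.6 mid -1.2 ztop 71.0
  -0.000 n43 w 22.7 mid -0.8 ztop 70.6
  0.008 n44 w 22.6 mid -1.3 ztop 68.7
  0.016 n43 w 22.1 mid -1.0 ztop 70.3
  0.024 n43 w 21.9 mid -1.3 ztop 70.2
  0.032 n46 w 25.7 mid -3.2 ztop 72.5
  0.040 n46 w 25.5 mid -2.7 ztop 70.6
  0.048 n41 w 21.2 mid -0.7 ztop 68.5
  0.056 n41 w 20.7 mid -1.9 ztop 68.7
rest boards 188 [ 0.5488819  -0.17622097  0.05341749]
block top z 0.1379489900099018 371 ((558.636962890625, 182.30020141601562), (48.51905822753906, 33.921573638916016), 2.8827450275421143)
vise
[... 993 characters left out ...]
 20.2 mid -0.4 ztop 70.0
  0.024 n38 w 23.2 mid -1.0 ztop 69.4
  0.032 n44 w 23.8 mid -0.3 ztop 69.3
  0.040 n38 w 21.7 mid 0.9 ztop 68.5
  0.048 n76 w 21.5 mid 0.2 ztop 70.8
  0.056 n12 w 14.4 mid -1.5 ztop 68.8
rest boards 395 [ 0.5477434  -0.18842643  0.04767423]
block top z 0.1373650496515435 235 ((560.0704345703125, 178.30274963378906), (52.09849548339844, 38.281646728515625), 5.255415916442871)
vise [0.55657899 0.17016743 0.06280326] [[-0.98960077 -0.14384129]
 [ 0.14384129 -0.98960077]] [np.float64(0.2923556753042924), np.float64(0.13805390048630323)]
jaws 385 ((560.2568359375, 179.12579345703125), (114.01763153076172, 66.75228118896484), 2.099360466003418)
(525, 560, 3) (315, 508, 3)
```

View pics/croptop.png

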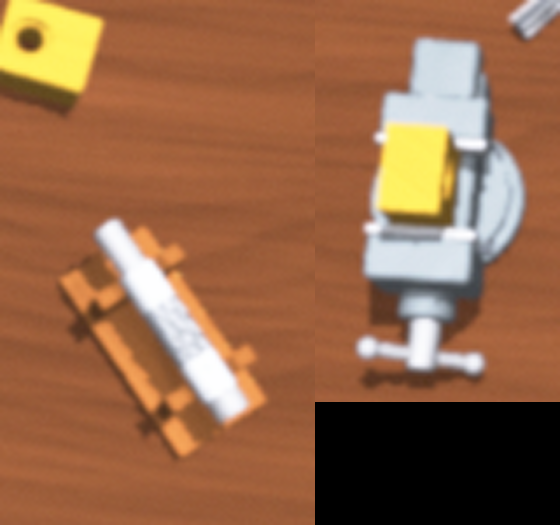

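The crop shows the go end pointing up-left in the picture, which is +x,+y in the world. The no-go end is at the lower right, and the block in the vise is yawed about +2.7°. I'll move to above the rest, turning about −122°.

```bash
python3 -m crank '{"steps":[[[0.44,-1,0.1],[0,0,-0.79]],[[0.44,-1,0.1],[0,0,-0.79]],[[0.44,-1,0.1],[0,0,-0.79]],[[0.44,-1,0.1],[0,0,-0.79]],[[0.44,-1,0.1],[0,0,-0.79]],[[0.44,-1,0.1],[0,0,-0.79]],[[0.44,-1,0.1],[0,0,-0.79]],[[0.44,-1,0.1],[0,0,-0.79]],[[0.44,-1,0.1],[0,0,-0.79]],[[0.44,-1,0.1],[0,0,-0.79]]]}' 87 60
```

```text
time: 0.93
ee_pos: [0.3173, 0.3383, 0.2474]
eef_rot: [0.493, 0.87, -0.0, -0.0]
ft_force: [0.1, 0.5, 0.7]
width: 0.0872
grip_force: 0.0
```

```bash
python3 -m crank '{"steps":[[[0.46,-1,0],[0,0,-0.82]],[[0.46,-1,0],[0,0,-0.82]],[[0.46,-1,0],[0,0,-0.82]],[[0.46,-1,0],[0,0,-0.82]],[[0.46,-1,0],[0,0,-0.82]],[[0.46,-1,0],[0,0,-0.82]],[[0.46,-1,0],[0,0,-0.82]],[[0.46,-1,0],[0,0,-0.82]],[[0.46,-1,0],[0,0,-0.82]],[[0.46,-1,0],[0,0,-0.82]]]}' >/dev/null
python3 -m crank '{"steps":[[[0.46,-1,-0.2],[0,0,-0.82]],[[0.46,-1,-0.2],[0,0,-0.82]],[[0.46,-1,-0.2],[0,0,-0.82]],[[0.46,-1,-0.2],[0,0,-0.82]],[[0.46,-1,-0.2],[0,0,-0.82]],[[0.46,-1,-0.2],[0,0,-0.82]],[[0.46,-1,-0.2],[0,0,-0.82]],[[0.46,-1,-0.2],[0,0,-0.82]],[[0.46,-1,-0.2],[0,0,-0.82]],[[0.46,-1,-0.2],[0,0,-0.82]]]}'
cat >> h.py <<'E'
from scipy.spatial.transform import Rotation as R
def st():
    s=monitor.read_state(); M=R.from_quat(s["eef_rot"]).as_matrix()
    return s, M
E
python3 - <<'E'
from h import *
s,M=st(); print(s["time"],s["ee_pos"],np.round(M,4),"yang",np.degrees(np.arctan2(M[1,1],M[0,1])),s["joint_positions"])
c=cams.camera("top"); d=cams.camera("side")
cv2.imwrite("pics/over.png",np.hstack([cv2.resize(c["pixels"][180:340,330:480],(400,427)),cv2.resize(d["pixels"][170:330,310:460],(400,427))]))
# vise yaw from jaw side edges in the start top picture
t=dict(np.load("top0.npz")); P=pts(t)[195:310,205:275].reshape(-1,3); q=P[abs(P[:,2]-.0905)<.004][:,:2]
for sgn in(1,-1):
    xs=[];ys=[]
    for a in np.arange(.515,.605,.004):
        k=q[abs(q[:,0]-a)<.003]
        if len(k)>3: xs.append(a); ys.append((k[:,1]*sgn).max()*sgn)
    print(np.round(np.array(ys)*1e3,1))
    for _ in range(3):
        p=np.polyfit(xs,ys,1); e=abs(np.polyval(p,xs)-ys); xs=np.array(xs)[e<2*np.median(e)+.0005]; ys=np.array(ys)[e<2*np.median(e)+.0005]
    print(np.degrees(np.arctan(p[0])),np.polyval(p,.56))
E
```

```text
time: 2.6
ee_pos: [0.5474, -0.1614, 0.1971]
eef_rot: [0.943, 0.334, -0.0, -0.0]
ft_force: [0.2, 0.1, -0.5]
width: 0.087
grip_force: 0.0
2.6 [ 0.54741598 -0.16141406  0.19709423] [[ 7.775e-01  6.289e-01 -2.000e-04]
 [ 6.289e-01 -7.775e-01 -0.000e+00]
 [-2.000e-04 -1.000e-04 -1.000e+00]] yang -51.02787671578367 [-0.40931813  0.26727875  0.73428557  1.67793482 -0.18636145  1.268283
 -0.52744044]
[210.9 212.3 212.3 213.3 213.8 213.8 165.2 166.2 215.7 216.  214.3 212.8
 214.1 214.1]
1.4799095510431988 0.213641053542731
[151.  151.7 150.6 150.7 149.6 149.5 160.8 165.6 155.2 152.6 153.3 153.8
 153.1 153.1]
2.003955948328143 0.1518191782725678
```

View pics/over.png

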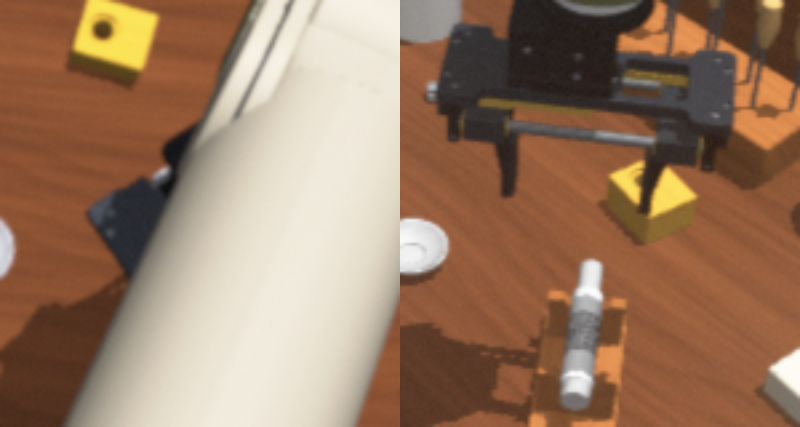

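The side view shows both fingers open above the gauge, with the tips at crop (508,193) and (645,210). I'll use the fingertips to get the side camera's offset against the arm.

```bash
python3 - <<'E'
from h import *
s,M=st(); c=cams.camera("side"); P=pts(c).reshape(-1,3); L=(P-s["ee_pos"])@M
k=(abs(L[:,2]+.012)<.022)&(abs(L[:,0])<.03)&(abs(L[:,1])<.075); q=L[k]
for sg in(1,-1):
    a=q[q[:,1]*sg>0]; print(sg,len(a),"tip z",a[:,2].max(),np.percentile(a[:,2],90),"x",a[:,0].min(),a[:,0].max(),"y",a[:,1].min(),a[:,1].max())
    b=a[abs(a[:,2]+.012)<.008]; print("  mid", np.median(b,0),b[:,0].min(),b[:,0].max(),b[:,1].min(),b[:,1].max())
# T-from-table clean: gauge handle in tool-frame
k=(P[:,2]>.06)&(P[:,2]<.073)&(abs(L[:,0])<.1)&(abs(L[:,1]+.0)<.05)
hs=cv2.cvtColor(c["pixels"],cv2.COLOR_BGR2HSV).reshape(-1,3)
g=k&(hs[:,1]<70); q=L[g]; print("gauge in tool",len(q),q.mean(0),"x",q[:,0].min(),q[:,0].max()); 
for a in np.arange(-.08,.1,.01):
    w=q[abs(q[:,0]-a)<.005]
    if len(w)>3: print(round(a,2),len(w),"y",np.round([w[:,1].min()*1e3,w[:,1].max()*1e3],1))
E
```

```text
1 70 tip z -0.0011330486206829779 -0.005366484607006554 x -0.012944097590395227 0.009921516830922709 y 0.04505468126234492 0.055191469986918595
  mid [-0.0088926   0.04917939 -0.01124558] -0.011407679646580167 0.009921516830922709 0.04505468126234492 0.053924942202269184
-1 86 tip z 0.00041460655225713177 -0.0052318441716976355 x -0.011890740796475513 0.010284844145576075 y -0.05349127290756807 -0.041755673605061036
  mid [-0.00890523 -0.04523863 -0.01253586] -0.011890740796475513 0.010284844145576075 -0.050728338989799775 -0.041755673605061036
gauge in tool 494 [-0.01093185  0.01863055  0.13119232] x -0.07208050256482203 0.06708143997896653
-0.07 34 y [ 9.7 27.4]
-0.06 39 y [ 9.2 28.8]
-0.05 45 y [ 8.1 28.1]
-0.04 42 y [ 8.2 28.9]
-0.03 41 y [ 9.1 27.9]
-0.02 40 y [ 8.3 28.7]
-0.01 42 y [ 8.  29.5]
-0.0 39 y [ 7.8 29. ]
0.01 33 y [ 9. 28.]
0.02 39 y [ 8.7 29. ]
0.03 28 y [ 9.4 28.3]
0.04 22 y [10.5 25.5]
0.05 26 y [ 9.9 26.5]
0.06 21 y [10.6 25.5]
```

```bash
python3 -m crank '{"steps":[[[0.08,-0.8,0],[0,0,0]],[[0,0,-0.8],[0,0,0]],[[0,0,-0.8],[0,0,0]],[[0,0,-0.8],[0,0,0]],[[0,0,-0.8],[0,0,0]],[[0,0,-0.8],[0,0,0]],[[0,0,-0.8],[0,0,0]],[[0,0,-0.8],[0,0,0]],[[0,0,-0.4],[0,0,0]],[[0,0,-0.4],[0,0,0]]]}' 60
python3 -m crank '{"steps":[[[0,0,0],[0,0,0]],[[0,0,0],[0,0,0]],[[0,0,0],[0,0,0]],[[0,0,0],[0,0,0]],[[0,0,0],[0,0,0]],[[0,0,0],[0,0,0]],[[0,0,0],[0,0,0]]]}' 0 60
```

```text
time: 3.58
ee_pos: [0.5489, -0.1792, 0.0369]
eef_rot: [0.942, 0.336, -0.0, -0.0]
ft_force: [0.1, -0.1, 0.6]
width: 0.0601
grip_force: 0.0
time: 4.17
ee_pos: [0.5513, -0.1824, 0.0392]
eef_rot: [0.942, 0.335, 0.002, 0.002]
ft_force: [4.7, -4.7, 1.9]
width: 0.0227
grip_force: 60.0
```

```bash
python3 -m crank '{"steps":[[[0,0,0.2],[0,0,0]],[[0,0,0.2],[0,0,0]],[[0,0,0.4],[0,0,0]],[[0,0,0.8],[0,0,0]],[[0,0,0.8],[0,0,0]],[[0,0,0.8],[0,0,0]],[[0,0,0.8],[0,0,0]],[[0,0,0],[0,0,0]],[[0,0,0],[0,0,0]],[[0,0,0],[0,0,0]]]}'
python3 - <<'E'
from h import *
s,M=st(); c=cams.camera("side"); np.savez("s1.npz",**c); P=pts(c); L=(P-s["ee_pos"])@M; print(s["ee_pos"],s["ft_force"],s["torque"],s["width"],np.round(M,4).tolist())
hs=cv2.cvtColor(c["pixels"],cv2.COLOR_BGR2HSV)
k=(abs(L[...,2]+.0187)<.03)&(abs(L[...,0])<.1)&(abs(L[...,1])<.02)&(hs[...,2]>60)
for a in np.arange(-.08,.1,.01):
    w=L[k&(abs(L[...,0]-a)<.005)]
    if len(w)>3: print(round(a,2),len(w),"y",np.round([w[:,1].min()*1e3,w[:,1].max()*1e3],1),"z",np.round([w[:,2].min()*1e3,w[:,2].max()*1e3],1))
v,u=np.nonzero(k); v0,u0=int(v.mean()),int(u.mean()); cv2.imwrite("pics/grip.png",cv2.resize(c["pixels"][v0-70:v0+70,u0-80:u0+80],(640,560),interpolation=cv2.INTER_CUBIC)); print(u0,v0)
E
```

```text
time: 5.0
ee_pos: [0.5486, -0.1798, 0.1368]
eef_rot: [0.942, 0.335, -0.0, -0.0]
ft_force: [-0.1, 0.1, -3.5]
width: 0.0227
grip_force: 60.0
[ 0.54858454 -0.17984328  0.13681739] [-0.12230727  0.11388989 -3.48773442] [-0.07092301  0.11328757 -0.01127278] 0.022737899427275512 [[0.7753, 0.6316, -0.001], [0.6316, -0.7753, 0.0005], [-0.0005, -0.001, -1.0]]
-0.06 104 y [-9.6 12. ] z [-30.   -5.9]
-0.05 54 y [-9.3 13.2] z [-30.4 -15.1]
-0.04 55 y [-10.2  13. ] z [-30.2 -17.3]
-0.03 47 y [-10.4  13.2] z [-31.8 -19.1]
-0.02 58 y [-10.3  13.4] z [-31.1 -15.7]
-0.01 71 y [-18.9  19.9] z [-47.6  -0.5]
-0.0 49 y [-13.8  12.7] z [-48.1 -21.6]
0.01 43 y [-9.5 12.1] z [-30.7 -20.2]
0.02 36 y [-10.1  12.9] z [-30.7 -17. ]
0.03 4 y [-8.9 12.7] z [-24.2 -19.7]
0.04 23 y [-8.2 11.4] z [-29.8 -22.2]
0.05 20 y [-7.1  9. ] z [-28.1 -18. ]
379 267
```

View pics/grip.png

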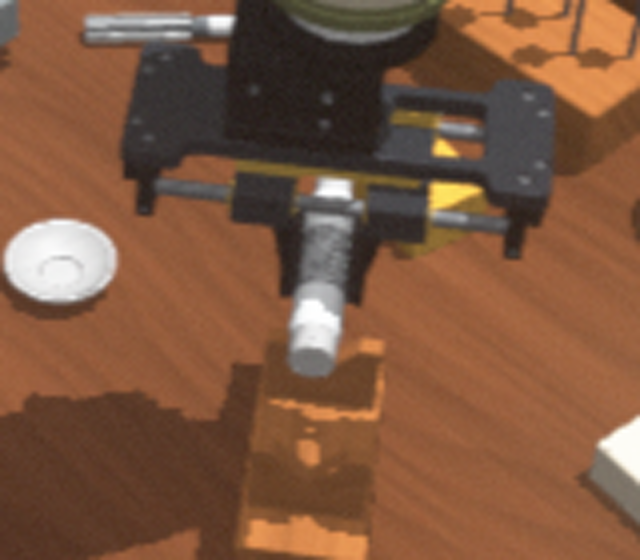

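The gauge is held straight and level, with the no-go end towards the camera at crop (313,355), and the rest is empty below it. Next I'll carry it to the vise and turn it parallel to the bore. I'll feel the block's top and side with the go end to find the bore's height and x.

```bash
python3 -m crank '{"steps":[[[0.05,0.96,0.2],[0,0,0.885]],[[0.05,0.96,0.2],[0,0,0.885]],[[0.05,0.96,0.2],[0,0,0.885]],[[0.05,0.96,0.2],[0,0,0.885]],[[0.05,0.96,0.2],[0,0,0.885]],[[0.05,0.96,0],[0,0,0.885]],[[0.05,0.96,0],[0,0,0.885]],[[0.05,0.96,0],[0,0,0.885]],[[0.05,0.96,0],[0,0,0.885]],[[0.05,0.96,0],[0,0,0.885]]]}' >/dev/null
python3 -m crank '{"steps":[[[0.025,0.98,0],[0,0,0.885]],[[0.025,0.98,0],[0,0,0.885]],[[0,0,0],[0,0,0]],[[0,0,0],[0,0,0]],[[0,0,0],[0,0,0]]]}'
cat > look.py <<'E'
from h import *
s,M=st(); print(s["time"],"ee",np.round(s["ee_pos"]*1e3,2),"f",np.round(s["ft_force"],2),"tq",np.round(s["torque"],2),"xang",np.degrees(np.arctan2(M[1,0],M[0,0])),"level",np.round(M[2,:2],4))
E
python3 look.py
```

```text
time: 6.3
ee_pos: [0.5624, 0.1078, 0.1616]
eef_rot: [0.694, 0.72, -0.001, -0.0]
ft_force: [0.0, -0.9, -2.1]
width: 0.0226
grip_force: 60.0
6.3 ee [562.39 107.78 161.57] f [ 0.03 -0.89 -2.12] tq [-0.16  0.01 -0.03] xang 92.16702836934569 level [-0.0011 -0.0016]
```

```bash
python3 - <<'E'
from h import *
o=[]
for n,w in(("top",(slice(170,320),slice(190,340))),("side",(slice(150,290),slice(210,350)))):
    c=cams.camera(n); np.savez(f"{n}2.npz",**c); o.append(cv2.resize(c["pixels"][w],(400,400),interpolation=cv2.INTER_CUBIC))
cv2.imwrite("pics/atvise.png",np.hstack(o))
E
```

```text
(no output)
```

View pics/atvise.png

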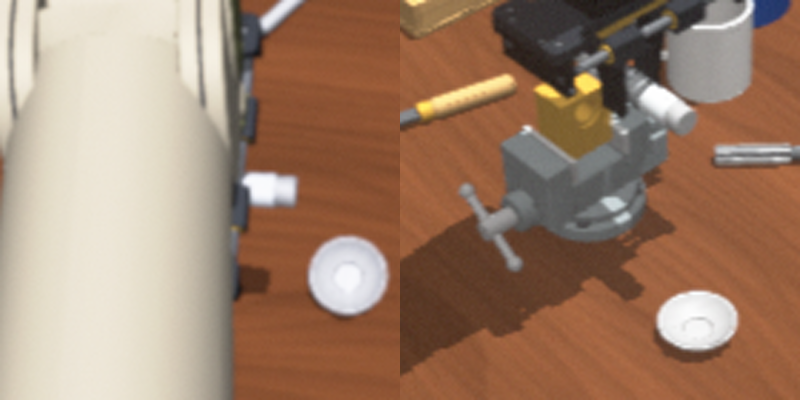

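The side view shows the near mouth of the bore at crop (590,110), with the gauge above the block. Now I'll feel down to the block's top.

```bash
python3 -m crank '{"steps":[[[0,0.06,-0.3],[0,0,0]],[[0,0,-0.3],[0,0,0]],[[0,0,-0.3],[0,0,0]],[[0,0,-0.12],[0,0,0]],[[0,0,0],[0,0,0]],[[0,0,0],[0,0,0]],[[0,0,0],[0,0,0]]]}' >/dev/null; python3 look.py
for i in 1; do python3 -m crank '{"steps":[[[0,0,-0.04],[0,0,0]],[[0,0,-0.04],[0,0,0]],[[0,0,0],[0,0,0]]]}' >/dev/null; python3 look.py; done
python3 -m crank '{"steps":[[[0,0,-0.04],[0,0,0]],[[0,0,-0.04],[0,0,0]],[[0,0,0],[0,0,0]]]}' >/dev/null; python3 look.py
python3 -m crank '{"steps":[[[0,0,-0.04],[0,0,0]],[[0,0,-0.04],[0,0,0]],[[0,0,0],[0,0,0]]]}' >/dev/null; python3 look.py
```

```text
6.9833 ee [563.06 110.16 137.32] f [-0.92 -0.03 -3.26] tq [-0.16  0.02 -0.  ] xang 92.23873463304918 level [0.0001 0.0005]
7.2333 ee [562.87 110.24 135.04] f [-0.19 -0.02 -3.03] tq [-0.08  0.09 -0.04] xang 92.24844723784187 level [0.0001 0.0002]
7.4833 ee [562.76 110.19 132.86] f [-0.37  1.01 -3.09] tq [-0.08  0.08 -0.03] xang 92.24528298763025 level [-0.     -0.0002]
7.7333 ee [562.78 110.16 130.83] f [-0.01  0.21 -1.93] tq [-0.04  0.06  0.  ] xang 92.24419717906974 level [-0.0001 -0.0002]
```

```bash
python3 -m crank '{"steps":[[[0,0,-0.04],[0,0,0]],[[0,0,0],[0,0,0]],[[0,0,0],[0,0,0]]]}' >/dev/null; python3 look.py
python3 -m crank '{"steps":[[[0,0,-0.04],[0,0,0]],[[0,0,0],[0,0,0]],[[0,0,0],[0,0,0]]]}' >/dev/null; python3 look.py
```

```text
7.9833 ee [562.87 110.2  130.03] f [ 0.73 -0.32 -1.26] tq [-0.1   0.03 -0.02] xang 92.24863915165513 level [-0.      0.0001]
8.2333 ee [562.91 110.21 129.09] f [-0.44  0.18 -1.7 ] tq [-0.07 -0.02 -0.01] xang 92.24352310886518 level [0.0001 0.0002]
```

```bash
python3 -m crank '{"steps":[[[0,0,-0.04],[0,0,0]],[[0,0,0],[0,0,0]],[[0,0,0],[0,0,0]]]}' >/dev/null; python3 look.py
python3 -m crank '{"steps":[[[0,0,-0.04],[0,0,0]],[[0,0,0],[0,0,0]],[[0,0,0],[0,0,0]]]}' >/dev/null; python3 look.py
```

```text
8.4833 ee [562.98 110.17 128.25] f [-0.83  0.01 -1.03] tq [-0.08  0.19  0.02] xang 92.23912815980519 level [0.0001 0.0003]
8.7333 ee [563.04 110.05 127.32] f [-0.58 -1.05  2.73] tq [-0.21  0.21  0.02] xang 92.23045145347825 level [0.0001 0.0005]
```

```bash
python3 -m crank '{"steps":[[[0,0,0],[0,0,0]],[[0,0,0],[0,0,0]]]}' >/dev/null; python3 look.py
python3 -m crank '{"steps":[[[0,0,-0.02],[0,0,0]],[[0,0,0],[0,0,0]],[[0,0,0],[0,0,0]]]}' >/dev/null; python3 look.py
python3 -m crank '{"steps":[[[0,0,0],[0,0,0]],[[0,0,0],[0,0,0]]]}' >/dev/null; python3 look.py
```

```text
8.9 ee [563.03 110.07 127.27] f [ 0.51 -1.63  2.71] tq [-0.22  0.2   0.01] xang 92.23465328919481 level [-0.      0.0004]
9.15 ee [563.06 110.03 126.75] f [ 0.11 -2.94  4.61] tq [-0.34  0.18  0.01] xang 92.2312397921742 level [-0.      0.0005]
9.3167 ee [563.04 110.03 126.71] f [ 0.08 -2.99  4.01] tq [-0.36  0.1   0.02] xang 92.2321481281591 level [-0.0001  0.0004]
```

Contact starts at about TCP z 128.2 mm, so the bore axis corresponds to a TCP z of about 100.5 mm. That agrees with the depth estimate within 1.5 mm. I'll back off and line up before the −y mouth.

```bash
python3 -m crank '{"steps":[[[0,0,0.2],[0,0,0]],[[0.03,-0.68,0],[0,0,0]],[[0,-0.68,0],[0,0,0]],[[0,0,-0.4],[0,0,0]],[[0,0,-0.4],[0,0,0]],[[0,0,-0.44],[0,0,0]],[[0,0,0],[0,0,0]],[[0,0,0],[0,0,0]],[[0,0,0],[0,0,0]]]}' >/dev/null; python3 look.py
python3 - <<'E'
from h import *
s,M=st(); c=cams.camera("side"); np.savez("s3.npz",**c); P=pts(c); L=(P-s["ee_pos"])@M
hs=cv2.cvtColor(c["pixels"],cv2.COLOR_BGR2HSV)
k=(hs[...,1]<70)&(hs[...,2]>90)&(abs(L[...,1])<.02)&(L[...,2]<-.005)&(L[...,2]>-.034)&(abs(L[...,0])<.1)
for a in np.arange(-.07,.09,.01):
    w=L[k&(abs(L[...,0]-a)<.005)]
    if len(w)>3: print(round(a,2),len(w),"y",np.round([w[:,1].min()*1e3,w[:,1].max()*1e3],1),"ztop pct10",np.round(np.percentile(w[:,2],10)*1e3,1))
print("x range",L[k][:,0].min(),L[k][:,0].max())
y=(hs[...,0]>15)&(hs[...,0]<35)&(hs[...,1]>120)&(P[...,2]>.09)&(abs(P[...,1]-.18)<.04)&(abs(P[...,0]-.56)<.05)
q=P[y]; top=q[q[:,2]>.134]; f=q[q[:,2]<.13]; print("block top",np.median(top[:,2]),top[:,:2].min(0),top[:,:2].max(0),"face y",np.median(f[:,1]),"x",f[:,0].min(),f[:,0].max())
im=c["pixels"][165:245,240:360]; cv2.imwrite("pics/pre.png",cv2.resize(im,(780,520),interpolation=cv2.INTER_CUBIC))
E
```

```text
10.0667 ee [563.62  76.81 100.55] f [-0.21 -0.08 -2.15] tq [-0.07 -0.   -0.02] xang 92.29373395702524 level [ 0.     -0.0002]
-0.07 17 y [-9.7  8.8] ztop pct10 -28.3
-0.06 55 y [-9.5 10.7] ztop pct10 -27.4
-0.05 48 y [-11.4  10.6] ztop pct10 -29.3
-0.04 38 y [-10.9  13.5] ztop pct10 -29.1
-0.03 43 y [-13.1  12. ] ztop pct10 -28.7
-0.02 39 y [-11.6   6.4] ztop pct10 -28.8
-0.01 31 y [-11.4   6.4] ztop pct10 -31.0
0.0 10 y [-3.5  9. ] ztop pct10 -29.4
x range -0.06634853234818726 0.04132824634000335
  return _methods._mean(a, axis=axis, dtype=dtype,
  ret = ret.dtype.type(ret / rcount)
Traceback (most recent call last):
ValueError: zero-size array to reduction operation minimum which has no identity
```

```bash
python3 -m crank '{"steps":[[[-0.01,0.16,0],[0,0,0]],[[-0.01,0.16,0],[0,0,0]],[[0,0.16,0],[0,0,0]],[[0,0,0],[0,0,0]]]}' >/dev/null; python3 look.py
python3 -m crank '{"steps":[[[0,0.06,0],[0,0,0]],[[-0.01,0.06,0],[0,0,0]],[[0,0,0],[0,0,0]]]}' >/dev/null; python3 look.py
python3 - <<'E'
from h import *
c=cams.camera("side"); im=c["pixels"][165:245,240:360]; cv2.imwrite("pics/pre2.png",cv2.resize(im,(780,520),interpolation=cv2.INTER_CUBIC))
E
```

```text
10.45 ee [563.12  89.81 100.73] f [ 0.12  0.43 -2.31] tq [-0.04  0.05 -0.04] xang 92.33950250967727 level [0.0007 0.0003]
10.7 ee [562.83  91.5  100.58] f [ 0.07 -0.07 -2.39] tq [-0.11  0.    0.04] xang 92.25728278962234 level [0.0001 0.0001]
```

View pics/pre2.png

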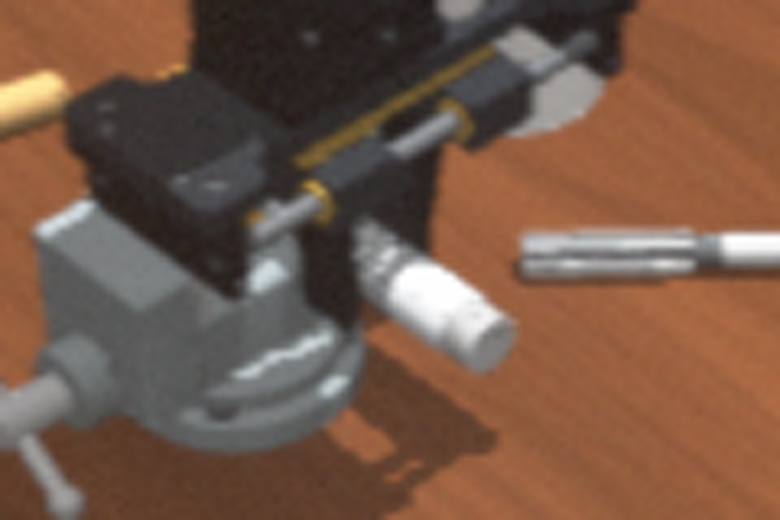

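The gripper hides the block from here, so I'll continue by feel in small steps along +y.

```bash
python3 -m crank '{"steps":[[[0,0.04,0],[0,0,0]],[[0,0.04,0],[0,0,0]],[[0,0,0],[0,0,0]]]}' >/dev/null; python3 look.py
python3 -m crank '{"steps":[[[0,0.04,0],[0,0,0]],[[-0.01,0.04,0],[0,0,0]],[[0,0,0],[0,0,0]]]}' >/dev/null; python3 look.py
```

```text
11.0 ee [562.86  93.36 100.57] f [ 0.5  -0.67 -2.86] tq [-0.13  0.05  0.  ] xang 92.24752042870729 level [0.0001 0.0001]
11.25 ee [562.57  95.49 100.55] f [ 0.21 -0.13 -1.76] tq [-0.1   0.03  0.02] xang 92.26083446943747 level [0.0001 0.    ]
```

```bash
python3 -m crank '{"steps":[[[0,0.04,0],[0,0,0]],[[0,0.04,0],[0,0,0]],[[0,0,0],[0,0,0]]]}' >/dev/null; python3 look.py
```

```text
11.5 ee [562.51  97.42 100.53] f [ 0.37  1.01 -1.62] tq [-0.1   0.16  0.02] xang 92.2575994054194 level [ 0.0001 -0.0001]
```

```bash
python3 -m crank '{"steps":[[[0,0.05,0],[0,0,0]],[[-0.006,0.05,0],[0,0,0]],[[0,0,0],[0,0,0]]]}' >/dev/null; python3 look.py
python3 -m crank '{"steps":[[[0,0.05,0],[0,0,0]],[[-0.006,0.05,0],[0,0,0]],[[0,0,0],[0,0,0]]]}' >/dev/null; python3 look.py
```

```text
11.75 ee [562.43 100.08 100.57] f [ 0.26 -0.09 -1.98] tq [-0.05  0.15  0.08] xang 92.26392852911502 level [0.0002 0.0001]
12.0 ee [562.3  102.63 100.58] f [ 0.27  0.39 -1.88] tq [-0.05  0.12  0.01] xang 92.26768294848327 level [0.0002 0.0001]
```

```bash
python3 -m crank '{"steps":[[[0,0.05,0],[0,0,0]],[[-0.006,0.05,0],[0,0,0]],[[0,0,0],[0,0,0]]]}' >/dev/null; python3 look.py
python3 -m crank '{"steps":[[[0,0.05,0],[0,0,0]],[[-0.006,0.05,0],[0,0,0]],[[0,0,0],[0,0,0]]]}' >/dev/null; python3 look.py
```

```text
12.25 ee [562.2  105.12 100.59] f [-0.98  0.31 -1.9 ] tq [ 0.03  0.13 -0.  ] xang 92.26380566855295 level [0.0002 0.0002]
12.5 ee [561.99 107.58 100.56] f [ 0.36 -0.43 -2.91] tq [0.01 0.07 0.03] xang 92.2621806049982 level [0.0002 0.0001]
```

It's entering freely. I'll continue towards home at about 122–127 mm.

```bash
python3 -m crank '{"steps":[[[0,0.05,0],[0,0,0]],[[-0.008,0.05,0],[0,0,0]],[[0,0.05,0],[0,0,0]],[[-0.008,0.05,0],[0,0,0]],[[0,0,0],[0,0,0]]]}' >/dev/null; python3 look.py
python3 -m crank '{"steps":[[[0,0.05,0],[0,0,0]],[[-0.008,0.05,0],[0,0,0]],[[0,0.05,0],[0,0,0]],[[0,0,0],[0,0,0]]]}' >/dev/null; python3 look.py
```

```text
12.9167 ee [561.63 112.65 100.59] f [-0.18  0.32 -1.32] tq [-0.03  0.08  0.04] xang 92.2696276230541 level [0.0002 0.0002]
13.25 ee [561.39 116.36 100.57] f [-0.54 -0.14 -2.48] tq [-0.02  0.01  0.02] xang 92.26684193649353 level [0.0002 0.0001]
```

```bash
python3 -m crank '{"steps":[[[0,0.04,0],[0,0,0]],[[0,0.04,0],[0,0,0]],[[0,0,0],[0,0,0]]]}' >/dev/null; python3 look.py
python3 -m crank '{"steps":[[[-0.004,0.04,0],[0,0,0]],[[0,0.04,0],[0,0,0]],[[0,0,0],[0,0,0]]]}' >/dev/null; python3 look.py
```

```text
13.5 ee [561.44 118.22 100.6 ] f [-0.    0.87 -2.65] tq [0.   0.03 0.01] xang 92.25655670110098 level [0.0002 0.0002]
13.75 ee [561.32 120.25 100.59] f [-0.55 -0.24 -3.54] tq [-0.03  0.05 -0.05] xang 92.25812100239058 level [0.0001 0.0001]
```

```bash
python3 -m crank '{"steps":[[[0,0.04,0],[0,0,0]],[[0,0.04,0],[0,0,0]],[[0,0,0],[0,0,0]]]}' >/dev/null; python3 look.py
python3 -m crank '{"steps":[[[-0.004,0.04,0],[0,0,0]],[[0,0,0],[0,0,0]]]}' >/dev/null; python3 look.py
python3 -m crank '{"steps":[[[-0.004,0.04,0],[0,0,0]],[[0,0,0],[0,0,0]]]}' >/dev/null; python3 look.py
```

```text
14.0 ee [561.31 122.23 100.57] f [-0.76  0.32 -2.61] tq [-0.05  0.05 -0.04] xang 92.25482560339081 level [0.0002 0.0001]
14.1667 ee [561.2  123.17 100.57] f [-0.44  1.05 -1.46] tq [-0.06  0.01 -0.  ] xang 92.25770959231153 level [0.0001 0.0001]
14.3333 ee [561.1  124.18 100.59] f [-0.09  0.22 -2.15] tq [-0.11  0.02  0.03] xang 92.25603693790381 level [0.0001 0.0001]
```

```bash
python3 -m crank '{"steps":[[[0,0.04,0],[0,0,0]],[[0,0,0],[0,0,0]]]}' >/dev/null; python3 look.py
python3 -m crank '{"steps":[[[0,0.04,0],[0,0,0]],[[0,0,0],[0,0,0]]]}' >/dev/null; python3 look.py
```

```text
14.5 ee [561.11 125.15 100.56] f [-0.59 -0.48 -2.07] tq [-0.06 -0.01 -0.01] xang 92.25495158370033 level [0.0001 0.0001]
14.6667 ee [561.14 125.97 100.55] f [-0.35  0.45 -2.46] tq [-0.19  0.1  -0.04] xang 92.24736932361881 level [-0.0001  0.0001]
```

```bash
python3 -m crank '{"steps":[[[-0.004,0.04,0],[0,0,0]],[[0,0,0],[0,0,0]]]}' >/dev/null; python3 look.py
```

```text
14.8333 ee [561.09 126.04 100.57] f [-0.31 -4.27 -1.66] tq [-0.99  0.03  0.  ] xang 92.2018866520657 level [-0.001  0.   ]
```

The shoulder is home: TCP y stops at 126.0 mm with 4.3 N against it. I'll hold for 0.5 s, then draw it out.

```bash
python3 -m crank '{"steps":[[[0,0.01,0],[0,0,0]],[[0,0,0],[0,0,0]],[[0,0,0],[0,0,0]],[[0,0,0],[0,0,0]],[[0,0,0],[0,0,0]],[[0,0,0],[0,0,0]]]}' >/dev/null; python3 look.py
python3 -m crank '{"steps":[[[0,-0.1,0],[0,0,0]],[[0.004,-0.1,0],[0,0,0]],[[0.004,-0.1,0],[0,0,0]],[[0.004,-0.1,0],[0,0,0]],[[0.004,-0.1,0],[0,0,0]],[[0.004,-0.1,0],[0,0,0]],[[0.004,-0.1,0],[0,0,0]],[[0.004,-0.1,0],[0,0,0]],[[0.004,-0.1,0],[0,0,0]],[[0.004,-0.1,0],[0,0,0]]]}' >/dev/null; python3 look.py
```

```text
15.3333 ee [561.1  126.06 100.57] f [ 0.89 -5.58 -1.64] tq [-1.25  0.06  0.03] xang 92.18527757254213 level [-0.0011 -0.    ]
16.1667 ee [561.92 101.95 100.58] f [-0.06  0.16 -2.89] tq [-0.04  0.04  0.  ] xang 92.24344699409222 level [0.     0.0001]
```

Now I'll clear the bore, lift over the block, and come down on the +y side with the no-go end facing the block.

```bash
python3 -m crank '{"steps":[[[0.013,-0.35,0],[0,0,0]],[[0.013,-0.35,0],[0,0,0]],[[0.013,-0.35,0],[0,0,0]],[[0,0,0],[0,0,0]],[[0,0,0.55],[0,0,0]],[[0,0,0.55],[0,0,0]],[[0,0,0.55],[0,0,0]],[[0,0,0.55],[0,0,0]],[[0,0,0],[0,0,0]],[[0,0,0],[0,0,0]]]}' >/dev/null; python3 look.py
python3 -m crank '{"steps":[[[-0.031,0.8,0],[0,0,0]],[[-0.031,0.8,0],[0,0,0]],[[-0.031,0.8,0],[0,0,0]],[[-0.031,0.8,0],[0,0,0]],[[-0.031,0.8,0],[0,0,0]],[[-0.031,0.8,0],[0,0,0]],[[-0.031,0.8,0],[0,0,0]],[[-0.031,0.8,0],[0,0,0]],[[-0.031,0.8,0],[0,0,0]],[[-0.031,0.8,0],[0,0,0]]]}' >/dev/null; python3 -m crank '{"steps":[[[0,0,0],[0,0,0]],[[0,0,0],[0,0,0]],[[0,0,0],[0,0,0]]]}' >/dev/null; python3 look.py
```

```text
17.0 ee [563.22  75.97 155.8 ] f [ 0.22  0.56 -2.6 ] tq [-0.1   0.1  -0.07] xang 92.23965618313261 level [0.0005 0.0012]
18.0833 ee [554.93 274.96 154.47] f [ 0.04  0.44 -2.72] tq [-0.09 -0.02  0.04] xang 92.21752857792404 level [-0.0014 -0.0011]
```

```bash
python3 -m crank '{"steps":[[[0.01,0,-0.54],[0,0,0]],[[0,0,-0.54],[0,0,0]],[[0,0,-0.54],[0,0,0]],[[0,0,-0.54],[0,0,0]],[[0,0,0],[0,0,0]],[[0,0,0],[0,0,0]],[[0,0,0],[0,0,0]]]}' >/dev/null; python3 look.py
python3 - <<'E'
from h import *
o=[]
for n,w in(("top",(slice(170,320),slice(130,280))),("side",(slice(130,250),slice(190,310)))):
    c=cams.camera(n); np.savez(f"{n}4.npz",**c); o.append(cv2.resize(c["pixels"][w],(400,400),interpolation=cv2.INTER_CUBIC))
cv2.imwrite("pics/nogo.png",np.hstack(o))
E
```

```text
18.6667 ee [555.96 275.36 102.34] f [ 1.13 -0.06 -3.34] tq [-0.12  0.05  0.04] xang 92.1880137913231 level [0.0002 0.0009]
```

View pics/nogo.png

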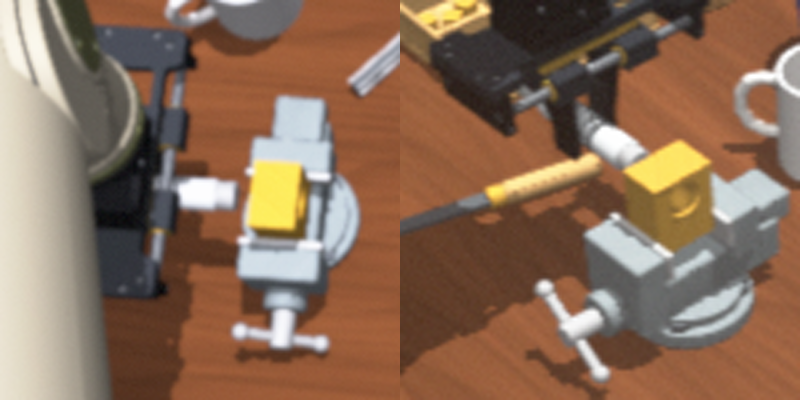

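Both views show the no-go end in line with the block: top crop (235,195) against the block centre (278,198). I'll correct height and x slightly and feel in along −y.

```bash
python3 -m crank '{"steps":[[[-0.02,0,-0.06],[0,0,0]],[[0,-0.15,0],[0,0,0]],[[0,-0.15,0],[0,0,0]],[[0.01,-0.1,0],[0,0,0]],[[0,0,0],[0,0,0]],[[0,0,0],[0,0,0]]]}' >/dev/null; python3 look.py
python3 -m crank '{"steps":[[[0,-0.04,0],[0,0,0]],[[0,0,0],[0,0,0]]]}' >/dev/null; python3 look.py
python3 -m crank '{"steps":[[[0,-0.04,0],[0,0,0]],[[0,0,0],[0,0,0]]]}' >/dev/null; python3 look.py
```

```text
19.2667 ee [555.29 265.63 100.22] f [-0.62  0.44 -3.86] tq [-0.09  0.03  0.01] xang 92.21001966249568 level [0.0001 0.0002]
19.4333 ee [555.12 264.9  100.06] f [-0.57  0.88 -2.21] tq [-0.07  0.03 -0.03] xang 92.24990922938339 level [-0.  0.]
19.6 ee [555.15 263.81 100.06] f [ 0.18 -0.37 -2.38] tq [-0.13  0.08  0.01] xang 92.2443950336973 level [-0.0001  0.0001]
```

```bash
python3 -m crank '{"steps":[[[0.02,-0.04,0.02],[0,0,0]],[[0,-0.04,0],[0,0,0]],[[0,0,0],[0,0,0]]]}' >/dev/null; python3 look.py
python3 -m crank '{"steps":[[[0,-0.04,0],[0,0,0]],[[0,0,0],[0,0,0]]]}' >/dev/null; python3 look.py
```

```text
19.85 ee [555.77 261.6  100.63] f [-0.1  -0.07 -2.14] tq [-0.1   0.06  0.07] xang 92.22823265792549 level [-0.0001  0.0002]
20.0167 ee [555.68 260.75 100.6 ] f [ 0.04 -0.24 -2.79] tq [-0.08  0.04 -0.04] xang 92.23575766049709 level [-0.      0.0001]
```

```bash
python3 -m crank '{"steps":[[[0,-0.04,0],[0,0,0]],[[0,0,0],[0,0,0]]]}' >/dev/null; python3 look.py
python3 -m crank '{"steps":[[[0,-0.04,0],[0,0,0]],[[0,0,0],[0,0,0]]]}' >/dev/null; python3 look.py
```

```text
20.1833 ee [555.68 259.7  100.56] f [ 0.15 -0.13 -1.77] tq [-0.04  0.03  0.01] xang 92.23429428600713 level [-0.0001  0.0001]
20.35 ee [555.66 258.76 100.59] f [ 0.64  0.14 -2.93] tq [-0.11  0.08 -0.03] xang 92.235854991061 level [-0.      0.0001]
```

```bash
python3 -m crank '{"steps":[[[0,-0.04,0],[0,0,0]],[[0,0,0],[0,0,0]]]}' >/dev/null; python3 look.py
```

```text
20.5167 ee [555.61 257.94 100.58] f [-0.47  0.28 -3.56] tq [-0.08  0.07  0.03] xang 92.24474916619852 level [0.0002 0.0001]
```

Inside the recess now, with contact expected at about 258. I'll press in half-millimetre steps.

```bash
python3 -m crank '{"steps":[[[0,-0.03,0],[0,0,0]],[[0,0,0],[0,0,0]],[[0,0,0],[0,0,0]]]}' >/dev/null; python3 look.py
python3 -m crank '{"steps":[[[0,-0.03,0],[0,0,0]],[[0,0,0],[0,0,0]],[[0,0,0],[0,0,0]]]}' >/dev/null; python3 look.py
```

```text
20.7667 ee [555.61 257.84 100.68] f [ 0.11  2.3  -2.77] tq [0.56 0.02 0.01] xang 92.2753465070168 level [0.0007 0.0003]
21.0167 ee [555.58 257.75 100.79] f [ 0.02  5.7  -1.92] tq [ 1.1  -0.04 -0.02] xang 92.30351369147824 level [0.0016 0.0006]
```

Contact is at 257.8, as predicted. I'll go up to about 10 N and hold.

```bash
python3 -m crank '{"steps":[[[0,-0.03,0],[0,0,0]],[[0,-0.01,0],[0,0,0]],[[0,0,0],[0,0,0]],[[0,0,0],[0,0,0]],[[0,0,0],[0,0,0]],[[0,0,0],[0,0,0]]]}' >/dev/null; python3 look.py
python3 -m crank '{"steps":[[[0,0,0],[0,0,0]],[[0,0,0],[0,0,0]],[[0,0,0],[0,0,0]],[[0,0,0],[0,0,0]],[[0,0,0],[0,0,0]],[[0,0,0],[0,0,0]],[[0,0,0],[0,0,0]],[[0,0,0],[0,0,0]],[[0,0,0],[0,0,0]],[[0,0,0],[0,0,0]]]}' >/dev/null; python3 look.py
```

```text
21.5167 ee [555.51 257.75 100.91] f [ 0.23  7.6  -2.82] tq [ 1.64 -0.06  0.04] xang 92.35170037896012 level [0.0027 0.0009]
22.35 ee [555.52 257.74 100.93] f [ 0.62  8.69 -3.57] tq [ 1.64 -0.04  0.03] xang 92.35111558007807 level [0.0027 0.001 ]
```

About 8.7 N was held for over a second and it did not enter. I'll back off, lift, and return to the rest.

```bash
python3 -m crank '{"steps":[[[0,0.1,0],[0,0,0]],[[0,0.2,0],[0,0,0]],[[-0.01,0.3,0],[0,0,0]],[[0,0.2,0],[0,0,0]],[[0,0,0.6],[0,0,0]],[[0,0,0.6],[0,0,0]],[[0,0,0.6],[0,0,0]],[[0,0,0.5],[0,0,0]],[[0,0,0],[0,0,0]],[[0,0,0],[0,0,0]]]}' >/dev/null; python3 look.py
python3 -m crank '{"steps":[[[0,-0.9,0],[0,0,0]],[[0,-0.9,0],[0,0,0]],[[0,-0.9,0],[0,0,0]],[[0,-0.9,0],[0,0,0]],[[0,-0.9,0],[0,0,0]],[[0,-0.9,0],[0,0,-0.82]],[[0,-0.9,0],[0,0,-0.82]],[[0,-0.9,0],[0,0,-0.82]],[[0,-0.9,0],[0,0,-0.82]],[[0,-0.9,0],[0,0,-0.82]]]}' >/dev/null; python3 look.py
python3 -m crank '{"steps":[[[0,-0.9,0],[0,0,-0.82]],[[0,-0.9,0],[0,0,-0.82]],[[0,-0.9,0],[0,0,-0.82]],[[0,-0.9,0],[0,0,-0.82]],[[0,-0.9,0],[0,0,-0.82]],[[0,-0.9,0],[0,0,-0.82]],[[0,-0.9,0],[0,0,-0.82]],[[0,-0.9,0],[0,0,-0.82]],[[0,0,0],[0,0,0]],[[0,0,0],[0,0,0]]]}' >/dev/null; python3 look.py
```

```text
23.1833 ee [555.63 275.75 158.3 ] f [-0.46 -0.69 -2.53] tq [-0.11  0.01 -0.02] xang 92.25340140775327 level [0.0005 0.0009]
24.0167 ee [554.63  49.35 156.88] f [ 0.93  0.65 -2.98] tq [-0.09  0.06  0.05] xang 71.54570662507861 level [-0.0009 -0.0013]
24.85 ee [ 554.88 -131.57  157.64] f [ 0.37 -0.36 -2.58] tq [-0.06  0.11  0.05] xang 38.70858454518021 level [-0.001   0.0002]
```

```bash
python3 -m crank '{"steps":[[[-0.07,-0.68,0],[0,0,0.09]],[[-0.07,-0.68,0],[0,0,0]],[[0,-0.67,0],[0,0,0]],[[0,0,-0.8],[0,0,0]],[[0,0,-0.8],[0,0,0]],[[0,0,-0.8],[0,0,0]],[[0,0,-0.8],[0,0,0]],[[0,0,0],[0,0,0]],[[0,0,0],[0,0,0]],[[0,0,0],[0,0,0]]]}' >/dev/null; python3 look.py
python3 - <<'E'
from h import *
c=cams.camera("side"); np.savez("s5.npz",**c); cv2.imwrite("pics/place.png",cv2.resize(c["pixels"][220:360,310:460],(600,560),interpolation=cv2.INTER_CUBIC))
E
```

```text
25.6833 ee [ 552.59 -180.13   79.08] f [ 0.28  0.29 -1.88] tq [-0.12  0.13 -0.  ] xang 39.4314387130889 level [0.0007 0.0009]
```

View pics/place.png

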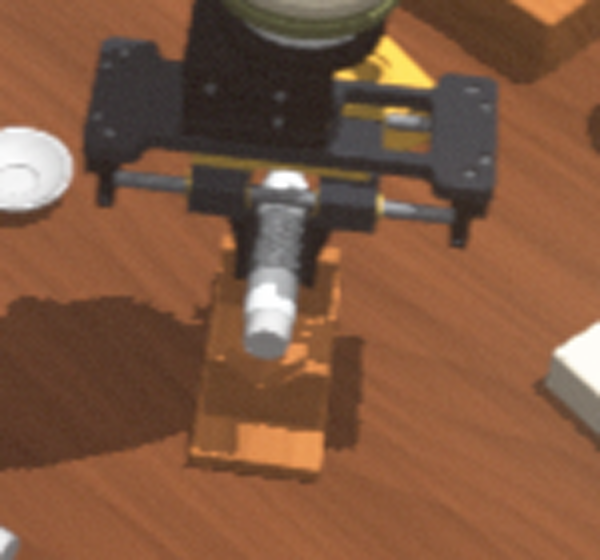

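The gauge hangs over the rest in line with the notches (no-go end at crop (268,335)). I'll correct by about 2 mm and lower it.

```bash
python3 -m crank '{"steps":[[[-0.05,-0.09,-0.3],[0,0,-0.05]],[[0,0,-0.3],[0,0,0]],[[0,0,-0.3],[0,0,0]],[[0,0,-0.3],[0,0,0]],[[0,0,-0.2],[0,0,0]],[[0,0,-0.1],[0,0,0]],[[0,0,0],[0,0,0]],[[0,0,0],[0,0,0]],[[0,0,0],[0,0,0]]]}' >/dev/null; python3 look.py
python3 -m crank '{"steps":[[[0,0,-0.04],[0,0,0]],[[0,0,0],[0,0,0]],[[0,0,0],[0,0,0]]]}' >/dev/null; python3 look.py
```

```text
26.4833 ee [ 550.73 -182.55   40.76] f [ 0.24  0.45 -2.83] tq [-0.07  0.09 -0.03] xang 39.14610309554814 level [0.0001 0.0002]
26.7333 ee [ 550.76 -182.5    39.68] f [-0.19 -0.63 -2.08] tq [-0.18  0.1  -0.02] xang 39.150409839028725 level [0.0002 0.0002]
```

```bash
python3 -m crank '{"steps":[[[0,0,-0.03],[0,0,0]],[[0,0,0],[0,0,0]],[[0,0,0],[0,0,0]]]}' >/dev/null; python3 look.py
python3 -m crank '{"steps":[[[0,0,-0.03],[0,0,0]],[[0,0,0],[0,0,0]],[[0,0,0],[0,0,0]]]}' >/dev/null; python3 look.py
```

```text
26.9833 ee [ 551.02 -182.76   39.13] f [ 1.87 -0.8   0.34] tq [-0.25 -0.12  0.03] xang 39.14180836457198 level [0.0005 0.0009]
27.2333 ee [ 551.29 -183.     38.66] f [ 1.34 -1.49  4.17] tq [-0.48 -0.18 -0.11] xang 39.130430221905186 level [0.0008 0.0014]
```

It is seated in the notches. I'll open and rise.

```bash
python3 -m crank '{"steps":[[[0,0,0.03],[0,0,0]],[[0,0,0],[0,0,0]],[[0,0,0],[0,0,0]],[[0,0,0],[0,0,0]],[[0,0,0],[0,0,0]],[[0,0,0],[0,0,0]],[[0,0,0],[0,0,0]],[[0,0,0],[0,0,0]]]}' 60
python3 -m crank '{"steps":[[[0,0,0.3],[0,0,0]],[[0,0,0.5],[0,0,0]],[[0,0,0.8],[0,0,0]],[[0,0,0.9],[0,0,0]],[[0,0,0.9],[0,0,0]],[[0,0,0.9],[0,0,0]],[[0,0,0.9],[0,0,0]],[[0,0,0],[0,0,0]],[[0,0,0],[0,0,0]],[[0,0,0],[0,0,0]]]}'
python3 - <<'E'
from h import *
c=cams.camera("side"); P=pts(c); hs=cv2.cvtColor(c["pixels"],cv2.COLOR_BGR2HSV); w=(slice(255,345),slice(345,405))
p=P[w].reshape(-1,3);h=hs[w].reshape(-1,3); q=p[(h[:,1]<70)&(p[:,2]>.045)&(p[:,2]<.08)]; m=q.mean(0); d=np.linalg.svd(q[:,:2]-m[:2])[2][0]; t=(q[:,:2]-m[:2])@d
print(len(q),m,d,t.min(),t.max()); cv2.imwrite("pics/end.png",cv2.resize(c["pixels"][220:360,310:460],(600,560),interpolation=cv2.INTER_CUBIC))
E
```

```text
time: 27.9
ee_pos: [0.5506, -0.1825, 0.0388]
eef_rot: [0.942, 0.335, -0.0, -0.0]
ft_force: [-0.1, -0.7, 0.0]
width: 0.0589
grip_force: 0.0
time: 28.73
ee_pos: [0.5505, -0.1824, 0.169]
eef_rot: [0.942, 0.335, 0.0, -0.0]
ft_force: [0.8, -0.6, -0.9]
width: 0.0595
grip_force: 0.0
594 [ 0.54607312 -0.18884785  0.06373587] [-0.7803327 -0.6253646] -0.08059193161299472 0.05797417764965687
```

View pics/end.png

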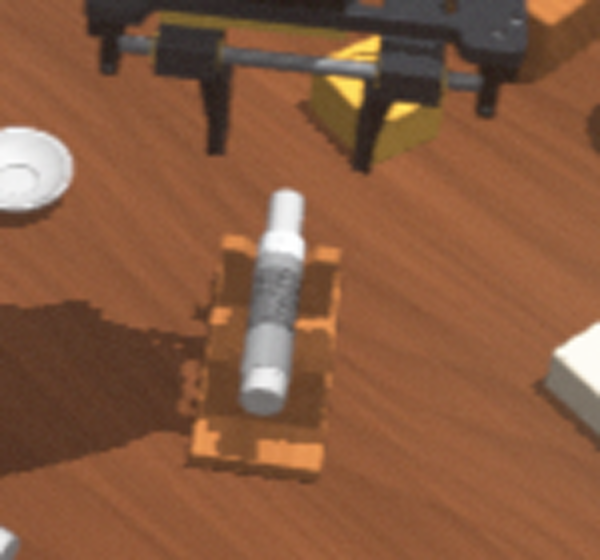

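The gauge lies in both notches, within about 1 mm of its starting place (mean 0.546, −0.189 against 0.547, −0.188), with the fingers clear above it.

```bash
python3 -c "
from bench import ticket; print(ticket.close_job())"
```

```text
the job is handed in; nothing more can be done
None
```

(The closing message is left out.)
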